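Thread the mounting rod through two vertebra casts and hold it

TASK

In the rack stand three mounting rods: take the one that pairs with the canals of the two vertebra casts clamped on the jig (the long, stout rod with the square wooden grip, not the short one or the thin one) and thread it nose down through the upper cast and then through the lower cast. Finish still holding it there, upright and still in the gripper, spanning both casts, with its lower end about two centimetres out below the lower cast and hanging clear of the jig's base plate, so that the clamps can be set around it. Leave the other two rods in the rack and everything else on the table where it is.

Things in the scene. Friction and masses are not known exactly. Their poses are not given: they have to be found in the camera images.
- rod: the rod to use: a steel shaft 12 mm thick and 136 mm long with a square light-wood grip on top (22 x 22 mm across, 44 mm tall), 180 mm in all, 0.10 to 0.2 kg. Origin at the tip of its rounded lower end, z along the rod up towards the grip, x and y square to the grip's flat sides. The lower end is a rounded nose (6 mm radius). Stands upright in any of the three holes of the rack, its lower end 10 mm above the table
- rod_grip (a point): centre of the rod's square wooden grip, 158 mm above its lower end
- rod_mid (a point): point on the rod's axis 100 mm above its lower end
- jig: mounting jig, fixed to the table but placed differently each time: plywood base plate 120 x 170 mm, 14 mm thick; a steel column (18 mm) stands on it 82 mm to the jig's +y side, its top 142 mm above the table; two clamp arms on the column hold two bone-coloured vertebra casts one straight above the other. Origin on the table directly below the common vertical axis of the two canals, z up
- upper_bore (a point): centre of the top mouth of the upper cast's canal, 140 mm above the table. The canal is a vertical hole 16 mm wide that flares over its top 8 mm to a mouth about 26 mm wide; the cast is 22 mm tall (underside at 118 mm)
- lower_bore (a point): centre of the top mouth of the lower cast's canal, 82 mm above the table, straight below the upper one. Vertical hole 15 mm wide, flaring over its top 8 mm to a mouth about 25 mm wide; the cast is 22 mm tall (underside at 60 mm)
- rack: wooden block 60 mm (x) by 210 mm (y) by 45 mm tall, fixed to the table but placed differently each time, with three holes 13 mm wide and 35 mm deep on its y axis at -75, 0 and +75 mm. Origin at the centre of its underside
- short_rod: a rod that does not reach through both casts: same 12 mm shaft and square grip, but only 116 mm tall in all; stands in the rack. Leave it. Origin at its lower end, z up
- thin_rod: a rod of the wrong thickness: 7 mm shaft with a 12 mm foot and a 30 mm wooden ball on top, 170 mm tall in all; stands in the rack. Leave it. Origin at its lower end, z up
- cast_a: loose bone-coloured vertebra cast, about 75 x 85 mm, 22 mm tall, beyond the rack and jig. Leave it. Origin on its underside
- cast_b: loose vertebra cast like the other, between the rack and the jig. Leave it. Origin on its underside
- long_bone: bone-coloured cast of a long bone, 200 mm long (y), 30 mm thick, lying on the table. Leave it. Origin on its underside
- phone: dark phone 72 x 148 x 9 mm lying flat. Leave it. Origin at the centre of its underside
- goggles: yellow safety goggles 75 x 155 x 56 mm. Leave them. Origin on the underside at the lens side
- jar: amber glass jar with white cap, 68 mm across, 85 mm tall. Leave it. Origin at the centre of its underside
- tweezers: steel tweezers 125 mm long (y), 8 mm thick. Leave them. Origin on the underside

How it is judged:
By the outcome, as a careful person would: the job done as asked, in the order asked, and still so for the second after the job is handed in, while the arm keeps its last pose, push and grip.
It also fails if it takes over 43 s, if anything falls off the work surface, if the arm or the gripper's body presses on something with over 40 N, if the wrist force passes 120 N, or if a joint passes its speed limit or range.

ROBOT

A 7-joint arm with a two-finger parallel gripper is mounted at the origin on the work surface. World frame = base frame: x ahead of the robot, y to its left, z up, the work surface at z = 0. Lengths are in m, angles in rad, forces in N, time in s.
With the tool pointing down it reaches from about 0.4 to 0.875 m from the base axis. Payload 19.3 kg.
Tool frame: the origin (TCP) lies at the very end of the fingers, on their centre line; the grasp point (between the pads) lies bot.grasp_offset behind it (bot.grasp_offset is the distance from the TCP to the grasp point, in m); z points along the fingers, y is the direction in which the jaws open and shut (so a half turn about z gives the same grasp; the last joint's range is limited). The gripper opens to 85 mm and grips with 20 to 120 N. Pads are 22 mm wide; open, the fingers measure 114 mm over their backs; the gripper's body (76 mm by 85 mm) begins 54 mm behind the grasp point. The pads swing forward as they close: fully open they stand 13 mm farther back than shut.
Start: joints at [-1.261, 0.521, -0.036, 1.599, 0.021, 1.021, -0.113], TCP at [0.232, 0.58, 0.231] pointing down, gripper open.
Joint ranges: [-2.91, 2.91], [-0.3, 2.13], [-1.5, 1.42], [0.17, 2.43], [-1.26, 4.41], [0.16, 1.93], [-2.52, 2.52]. Speed limits (rad/s): [1.89, 1.89, 2.39, 2.39, 3.01, 3.01, 3.01].

INTERFACE

Orientations are given as [roll, pitch, yaw] about the fixed x, y, z axes, in that order (R = Rz(yaw) Ry(pitch) Rx(roll)).
In Python, from workcell import bot gives the robot as it stands. The module is installed in compiled form; this text tells all that it offers.
- The arm moves only by the shell command python3 -m handwheel 'ROWS' [OPENING] [FORCE]. ROWS is JSON, a list of rows, each a list of 6 numbers: the shift along the tool's x, y, z as a fraction of full scale, then the turn, a rotation vector about the tool's x, y, z as a fraction of full scale. In form: [[x, y, z, rx, ry, rz], ...]. A call has 1 to 8 rows; each row shifts and turns the commanded pose from where the row before left it, along the tool's axes as they then stand; what a row does not reach is not made up. Full scale, the value 1, is 0.025 m for a shift and 360 degrees for a turn. A row lasts 1/8 s, in which the tool goes at most 62.5 mm and 10.7 degrees, less where a joint would pass 70% of its speed; a pose out of reach is approached as far as the arm can. A call with a number of a shift or a turn outside -1 to 1 is refused whole. A call with a gripper value outside its range is refused whole. OPENING is the closure, from -1 (fully open) to 1 (shut), set as the call begins (- or left out, the last holds). The fingers move at their own pace and stop on an object; FORCE is the grip in N (left out, the last holds). Time passes only in rows, so rows that do not move let the fingers close. It gives the time, the measured TCP pose, the force and the opening at its end, in the units of the state.
- bot.observe(): the state, without advancing time (a new reading comes with each control period).
- bot.grab_frame(name): name is "scene" or "top" or "wrist"; returns a dict with "pixels" (400x640x3 uint8, blue, green, red), "vertical_fov" (degrees; the focal length in pixels is half the picture's height over the tangent of half this angle, whatever the lens; pixels are square), "cx", "cy" (the principal point, pixels), "R" (3x3) and "t" (3): a world point X has camera coordinates R X + t. Camera axes: x right, y down, z forward; pixel columns grow to the right and rows downward; lengths in m; the calibration is good to about 2 mm. A picture is of the moment at which its call begins. There is no depth.
- bot.job_done(): hands the job in, once; it reports no verdict.
Trained networks look in a picture, given as the dict that the camera call returned (one of the last four; its "shot" number tells which), for a name from the list of things; names that differ only in an ending like _2 or _b are one class to them, and where a whole thing is asked for, a point or a joint stands for the part that bears it (a point fixed in the world has none). Each returns a list of dicts, best first, with "score" (0 to 1); they miss things now and then, are a little off and sometimes report something else, mostly with a low value. They report only what shows in the picture. A call takes as long as a camera call.
- bot.trace(picture, thing): "region" (400x640 bool, what is visible of it) and "point" ([column, row] in pixels, amid what is visible of it).
The state is a dict: "clock": time; "qpos": joint angles; "qd": joint speeds; "joint_efforts": joint torques, N m; "position": TCP position; "tool_rot": TCP orientation; "force": force on the tool from outside, world axes, zero at the start; "moment": the same for the moment, N m; "grip_width": finger opening in m.
Only numpy, scipy, OpenCV 4.12 (cv2) and the standard library are available. Lean on these libraries where they do the work, as an engineer would, in place of code of your own. Each camera call takes 0.05 s, during which the arm holds its last target.

## Working session

There is one attempt and no reset: what is moved stays moved. The work goes in short steps, Python scripts to look and compute and a shell command to move; the robot and the scene stay as the last step left them, time stands still between calls to the robot, and variables do not carry over. Pictures are saved under pics/ and viewed, and the job is handed in when it is done.

```bash
mkdir -p pics
cat > h.py <<'E'
import numpy as np, cv2
from workcell import bot
def grab(n,tag):
    f=bot.grab_frame(n); cv2.imwrite(f'pics/{tag}.png',f['pixels']); return f
def K(f):
    fl=200/np.tan(np.radians(f['vertical_fov'])/2); return fl
def ray(f,p):
    fl=K(f); d=np.array([(p[0]-f['cx'])/fl,(p[1]-f['cy'])/fl,1.]); R=np.array(f['R']);t=np.array(f['t'])
    return -R.T@t, R.T@d
def atz(f,p,z):
    c,d=ray(f,p); return c+d*(z-c[2])/d[2]
def proj(f,X):
    c=np.array(f['R'])@np.array(X)+np.array(f['t']); fl=K(f); return np.array([f['cx']+fl*c[0]/c[2],f['cy']+fl*c[1]/c[2]])
def tri(obs):
    A=np.zeros((3,3));b=np.zeros(3)
    for f,p in obs:
        c,d=ray(f,p); d/=np.linalg.norm(d); M=np.eye(3)-np.outer(d,d); A+=M;b+=M@c
    return np.linalg.solve(A,b)
E
python3 - <<'E'
from h import *
print(bot.observe(), bot.grasp_offset)
for n in ('scene','top','wrist'):
    f=grab(n,n+'0'); print(n,f['vertical_fov'],f['cx'],f['cy'],-np.array(f['R']).T@np.array(f['t']))
    for th in ('rod','rod_grip','jig','upper_bore','lower_bore','rack','short_rod','thin_rod'):
        print(th,[(round(r['score'],2),r['point'],int(r['region'].sum())) for r in bot.trace(f,th)][:3])
E
```

```text
{'clock': 0.0, 'qpos': array([-1.26122207,  0.52206545, -0.03632955,  1.5999632 ,  0.02117446,
        1.0210672 , -0.11279514]), 'qd': array([-0.001568  , -0.00060415, -0.00126117, -0.00011313, -0.00124913,
        0.00037399,  0.00146972]), 'joint_efforts': array([ 1.42465691e-03, -9.27094245e+01,  1.98051922e+00, -3.69940317e+01,
        1.79453212e-02,  8.06627126e-03, -8.53729375e-06]), 'position': array([0.23160301, 0.58016918, 0.23070968]), 'tool_rot': array([-3.14047455e+00,  5.46740106e-05,  2.76180102e+00]), 'force': array([-0.07046895,  0.10255897, -0.88940777]), 'moment': array([-0.02613218,  0.02491785,  0.05969651]), 'grip_width': 0.08538442912232469} 0.0187
scene 47.818948490024205 314.03473424544654 195.18152267535464 [ 1.17106146 -0.73608617  1.1926155 ]
rod [(0.72, [240.4, 224.7], 198)]
rod_grip [(0.67, [244.0, 230.0], 214), (0.24, [328.1, 162.1], 1562)]
jig [(0.82, [326.8, 161.3], 1544)]
upper_bore [(0.88, [330.1, 162.6], 1459)]
lower_bore [(0.77, [329.9, 164.4], 1474), (0.31, [354.8, 238.8], 287), (0.22, [376.7, 134.0], 529)]
rack [(0.63, [327.2, 162.5], 1558), (0.58, [231.6, 274.0], 1555)]
short_rod [(0.62, [229.1, 255.0], 145), (0.4, [377.5, 132.4], 538)]
thin_rod [(0.59, [210.2, 265.2], 142)]
top 49.64623739062287 323.96353032463423 196.71441385478116 [0.466237   0.00644422 1.56823439]
rod [(0.38, [395.7, 209.5], 71)]
rod_grip [(0.5, [484.0, 221.1], 411)]
jig [(0.55, [251.8, 220.8], 1607)]
upper_bore [(0.79, [254.6, 221.3], 1620)]
lower_bore [(0.63, [255.3, 220.3], 1632)]
rack [(0.67, [412.2, 211.0], 953), (0.21, [416.5, 212.2], 52)]
short_rod []
thin_rod []
wrist 63.13276157974357 318.74519447129825 199.364097140653 [0.16641161 0.60518424 0.37421589]
rod []
rod_grip []
jig [(0.83, [126.3, 393.6], 523)]
upper_bore [(0.61, [125.3, 392.4], 583)]
lower_bore [(0.94, [127.2, 391.8], 539)]
rack [(0.67, [400.9, 358.8], 211)]
short_rod []
thin_rod []
```

View pics/scene0.png

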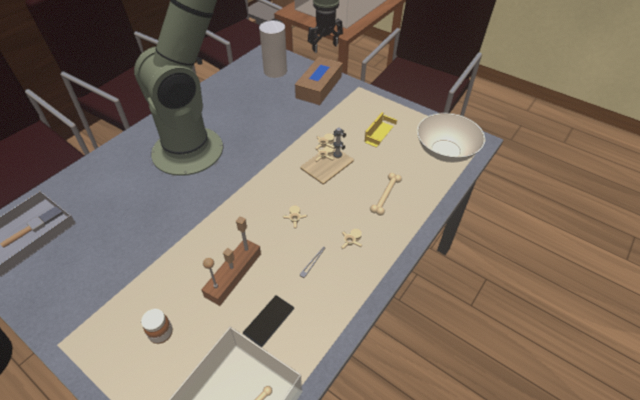

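View pics/top0.png

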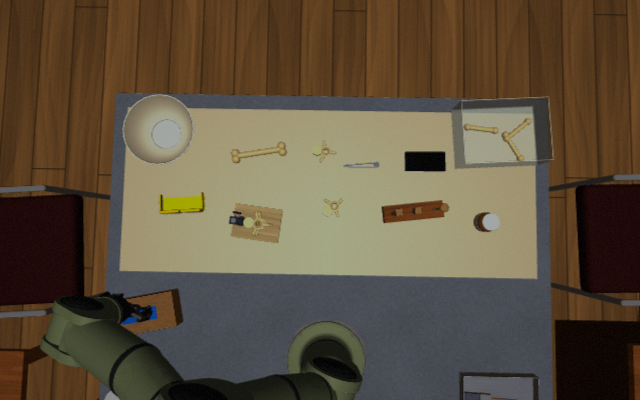

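View pics/wrist0.png

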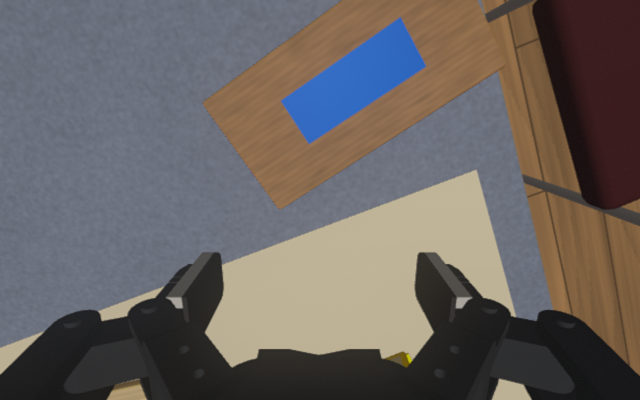

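The scene view shows the rack at about (232,270). The long rod stands at its far end with its grip at about (241,224), the short rod in the middle at (229,256), and the ball-headed thin rod at the near end, (209,264). The jig is at (328,160). I'll zoom in on both.

Run:
```python
from h import *
s=cv2.imread('pics/scene0.png');t=cv2.imread('pics/top0.png')
z=lambda im,x,y,w,h:cv2.resize(im[y:y+h,x:x+w],(400,300),interpolation=cv2.INTER_CUBIC)
o=np.vstack([np.hstack([z(s,190,205,100,75+25)[:],z(s,290,115,80,75)]),np.hstack([z(t,370,180,96,72),z(t,215,185,80,60)])])
cv2.imwrite('pics/zoom0.png',o)
```

```text
(no output)
```

View pics/zoom0.png

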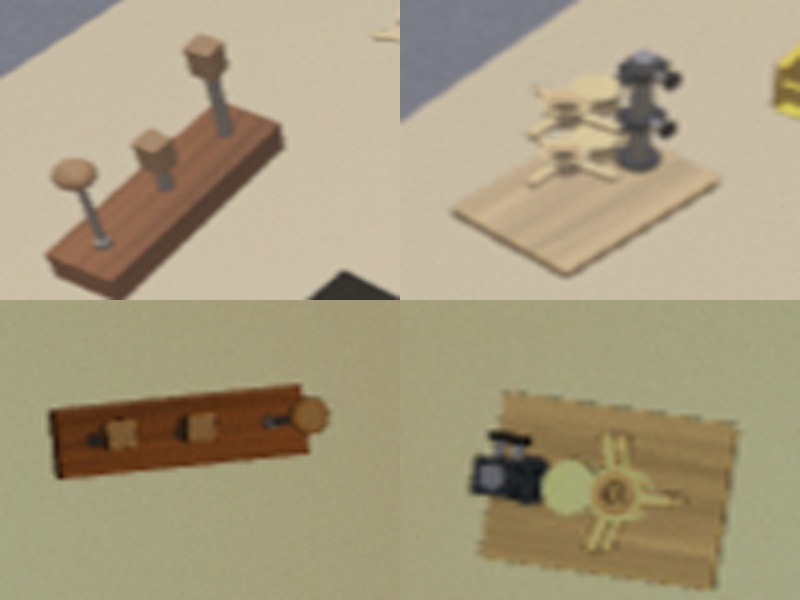

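```bash
cat >> h.py <<'E'
def plan(target,yaw=None):
    "print tool-frame delta in full-scale units"
    from scipy.spatial.transform import Rotation as Ro
    o=bot.observe(); R=Ro.from_euler('xyz',o['tool_rot'])
    d=R.inv().apply(np.array(target)-o['position'])/0.025
    print('pos',o['position'].round(4),'rpy',np.degrees(o['tool_rot']).round(2),'t',round(o['clock'],2),'w',round(o['grip_width'],4),'F',np.round(o['force'],1))
    print('shift units',d.round(3))
    if yaw is not None:
        Rt=Ro.from_euler('xyz',[np.pi,0,yaw]); print('turn units',((R.inv()*Rt).as_rotvec()/(2*np.pi)).round(4))
E
python3 - <<'E'
from h import *
f=bot.grab_frame('top'); s=bot.grab_frame('scene')
print('rodtop',atz(f,(399.3,212.9),.19))
print('canal top',atz(f,(258,223.6),.14))
# rack corners (zoom top-left crop: scale 4.167)
c=[(58,410),(300,385),(310,452),(60,478)]
P=[atz(f,(370+x/4.167,180+(y-300)/4.167),.045) for x,y in c]; print('rack',np.round(P,4), 'center',np.mean(P,0))
print('rack axis yaw', [np.degrees(np.arctan2(*(P[i]-P[j])[[1,0]])) for i,j in((0,1),(3,2))])
c=[(502,392),(737,425),(715,588),(482,556)]
P=[atz(f,(215+(x-400)/5,185+(y-300)/5),.014) for x,y in c]; print('jig',np.round(P,4),'yaw',[np.degrees(np.arctan2(*(P[i]-P[j])[[1,0]])) for i,j in((0,1),(3,2))])
# scene: rod top center zoom (204,46) of 100x100->400x300
print('scene rod grip top', atz(s,(190+207/4,205+44/3),.19))
print('scene canal', atz(s,(290+(563-400)/5,115+93/4),.14))
E
```

```text
rodtop [ 0.51870213 -0.22471179  0.19      ]
canal top [0.47647476 0.23240843 0.14      ]
rack [[ 0.5461 -0.1947  0.045 ]
 [ 0.5711 -0.399   0.045 ]
 [ 0.5146 -0.4074  0.045 ]
 [ 0.4887 -0.197   0.045 ]] center [ 0.53015536 -0.29954592  0.045     ]
rack axis yaw [np.float64(96.98296128485613), np.float64(97.01829483734977)]
jig [[0.5485 0.336  0.014 ]
 [0.5279 0.166  0.014 ]
 [0.4109 0.1787 0.014 ]
 [0.4305 0.3464 0.014 ]] yaw [np.float64(83.09890369061212), np.float64(83.33877837506195)]
scene rod grip top [ 0.52558378 -0.22351714  0.19      ]
scene canal [0.46965037 0.24104637 0.14      ]
```

The two views agree that the long rod is at about (0.521, -0.225), and the rack yaw is about 7°. I'll turn the jaws across the rack and rise first.

```bash
python3 -m handwheel '[[0,0,-0.5,0,0,0.0283],[0,0,-0.5,0,0,0.0283],[0,0,-0.5,0,0,0.0283],[0,0,-0.5,0,0,0.0283],[0,0,-0.5,0,0,0.0283],[0,0,-0.5,0,0,0.0283]]' -1
python3 -c "
from h import *
plan([0.46,0.30,0.305],np.radians(97));plan([0.521,-0.225,0.305],np.radians(97))"
```

```text
clock: 2.2
position: [0.2317, 0.5804, 0.3067]
tool_rot: [-3.142, -0.0, 1.689]
force: [-0.5, 0.4, 0.2]
grip_width: 0.0847
pos [0.2317 0.5804 0.3067] rpy [-180.     -0.     96.78] t 2.2 w 0.0847 F [-0.5  0.4  0.2]
shift units [-12.216   7.746   0.068]
turn units [-0.     -0.     -0.0006]
pos [0.2317 0.5804 0.3067] rpy [-180.     -0.     96.78] t 2.2 w 0.0847 F [-0.5  0.4  0.2]
shift units [-33.357   7.691   0.068]
turn units [-0.     -0.     -0.0006]
```

```bash
A='x'; python3 -m handwheel '[[-1,0.6,0,0,0,0],[-1,0.6,0,0,0,0],[-1,0.6,0,0,0,0],[-1,0.6,0,0,0,0],[-1,0.6,0,0,0,0],[-1,0.6,0,0,0,0],[-1,0.6,0,0,0,0],[-1,0.6,0,0,0,0]]'
python3 -m handwheel '[[-1,0.5,0,0,0,0],[-1,0.5,0,0,0,0],[-1,0.5,0,0,0,0],[-1,0.5,0,0,0,0],[-1,0.4,0,0,0,0],[-1,0.4,0,0,0,0],[-1,0,0,0,0,0],[-1,0,0,0,0,0]]'
python3 -m handwheel '[[-1,0,0,0,0,0],[-1,0,0,0,0,0],[-1,0,0,0,0,0],[-1,0,0,0,0,0],[-1,0,0,0,0,0],[-1,0,0,0,0,0],[-1,0,0,0,0,0],[-1,0,0,0,0,0]]'
python3 -m handwheel '[[-1,0,0,0,0,0],[-1,0,0,0,0,0],[-1,0,0,0,0,0],[-1,0,0,0,0,0],[-1,0,0,0,0,0]]'
python3 - <<'E'
from h import *
plan([0.521,-0.225,0.305],np.radians(97))
f=grab('wrist','w1')
for th in ('rod','rod_grip','short_rod'):
    print(th,[(round(r['score'],2),r['point'],int(r['region'].sum())) for r in bot.trace(f,th)][:3])
print(proj(f,[.521,-.225,.19]))
E
```

```text
clock: 3.2
position: [0.3761, 0.3961, 0.3064]
tool_rot: [3.141, -0.0, 1.695]
force: [-0.4, 0.7, 1.0]
grip_width: 0.086
clock: 4.2
position: [0.4699, 0.2062, 0.3063]
tool_rot: [3.141, -0.0, 1.695]
force: [0.4, -0.1, 0.4]
grip_width: 0.0854
clock: 5.2
position: [0.4946, 0.0078, 0.3064]
tool_rot: [3.141, -0.0, 1.695]
force: [-0.6, 1.0, 0.2]
grip_width: 0.085
clock: 5.82
position: [0.5101, -0.1162, 0.3064]
tool_rot: [3.141, -0.0, 1.695]
force: [0.7, 0.6, -0.0]
grip_width: 0.0853
pos [ 0.5101 -0.1162  0.3064] rpy [179.99  -0.    97.12] t 5.83 w 0.0853 F [ 0.7  0.6 -0. ]
shift units [-4.372 -0.105  0.056]
turn units [ 0.     -0.      0.0003]
rod [(0.9, [316.1, 288.3], 1289)]
rod_grip [(0.92, [315.4, 290.7], 1301)]
short_rod [(0.56, [315.7, 326.2], 354)]
[316.46620528 307.79875846]
```

View pics/w1.png

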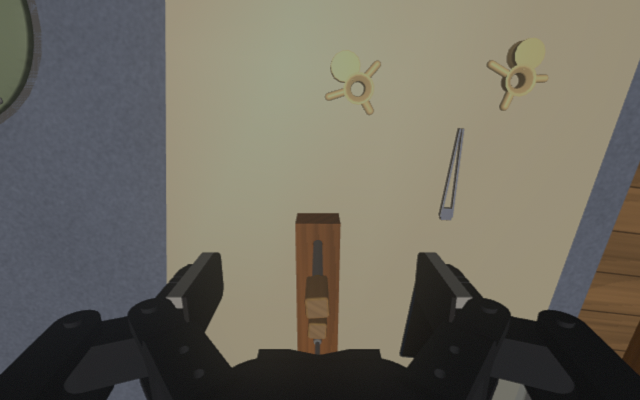

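The wrist view shows the long rod's grip top at about (317,308), square to the rack, which matches the prediction. Next I'll move over it and descend, keeping the pads level with the grip centre.

```bash
python3 -m handwheel '[[-0.9,0,0,0,0,0],[-0.9,0,0,0,0,0],[-0.9,0,0,0,0,0],[-0.85,-0.05,0,0,0,0],[-0.82,-0.05,0,0,0,0],[0,0,0.5,0,0,0],[0,0,0.7,0,0,0],[0,0,0.7,0,0,0]]'
python3 - <<'E'
from h import *
plan([0.521,-0.225,0.150],np.radians(97))
f=grab('wrist','w2');s=grab('scene','s2')
print(proj(f,[.521,-.225,.19]))
print([(round(r['score'],2),r['point']) for r in bot.trace(f,'rod_grip')])
E
```

```text
clock: 7.02
position: [0.5211, -0.2225, 0.2577]
tool_rot: [-3.141, -0.001, 1.696]
force: [0.7, -0.2, -0.3]
grip_width: 0.085
pos [ 0.5211 -0.2225  0.2577] rpy [-1.7998e+02 -5.0000e-02  9.7200e+01] t 7.03 w 0.085 F [ 0.7 -0.2 -0.3]
shift units [-0.103 -0.017  4.308]
turn units [-0.     -0.0001  0.0005]
[318.97828046 214.46586198]
[(0.93, [316.7, 204.0])]
```

View pics/w2.png

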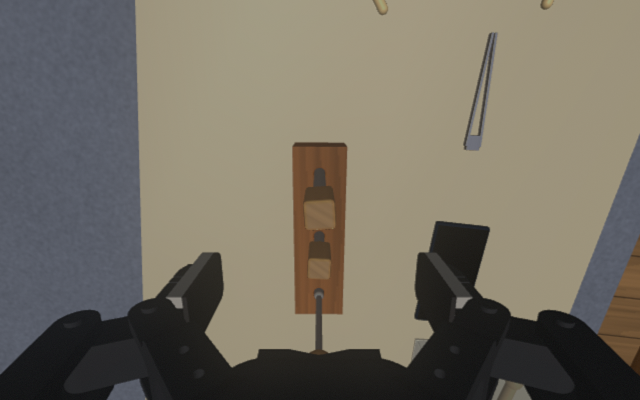

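View pics/s2.png

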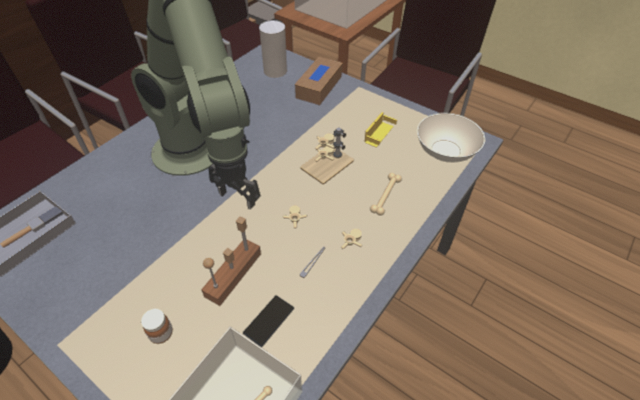

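Run:
```python
from h import *
f=bot.grab_frame('wrist');s=grab('scene','s3')
p=bot.observe()['position']
print(proj(f,p),proj(s,p),proj(s,[.521,-.225,.19]), 'c',ray(f,(320,200)), [proj(f,[p[0],p[1],z]) for z in (.3,.19,.15)])
cv2.imwrite('pics/z3.png',cv2.resize(s['pixels'][130:280,160:320],(800,600)[:2]and(640,600)))
```

```text
[320.60246787 257.38880367] [237.50127758 203.10781523] [240.20588391 219.2332102 ] c (array([ 0.51206737, -0.15467453,  0.40105902]), array([ 0.03624217, -0.27529984, -0.96068475])) [array([320.92536555, 308.39575379]), array([320.31515076, 212.00238465]), array([320.2160725 , 196.35135928])]
```

View pics/z3.png

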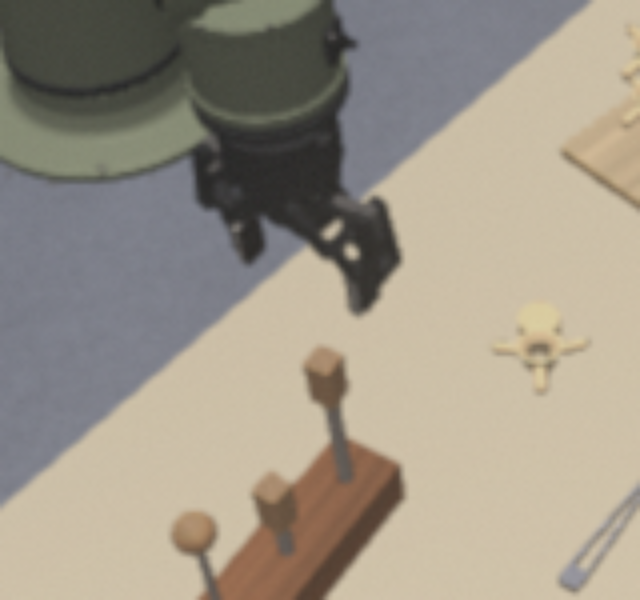

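```bash
python3 -m handwheel '[[-0.05,0,0.7,0,0,0],[-0.03,0,0.7,0,0,0],[0,0,0.7,0,0,0],[0,0,0.7,0,0,0],[0,0,0.7,0,0,0],[0,0,0.5,0,0,0],[0,0,0.3,0,0,0],[0,0,0,0,0,0]]'
python3 - <<'E'
from h import *
plan([0.521,-0.225,0.150],np.radians(97))
f=grab('wrist','w3')
print(proj(f,[.521,-.225,.19]))
E
```

```text
clock: 8.28
position: [0.5212, -0.2262, 0.151]
tool_rot: [-3.141, -0.0, 1.695]
force: [1.0, -0.3, 0.8]
grip_width: 0.0852
pos [ 0.5212 -0.2262  0.151 ] rpy [-1.7998e+02 -1.0000e-02  9.7110e+01] t 8.28 w 0.0852 F [ 1.  -0.3  0.8]
shift units [ 0.048 -0.002  0.04 ]
turn units [-0.0001 -0.      0.0003]
[319.92324463 298.84561809]
```

View pics/w3.png

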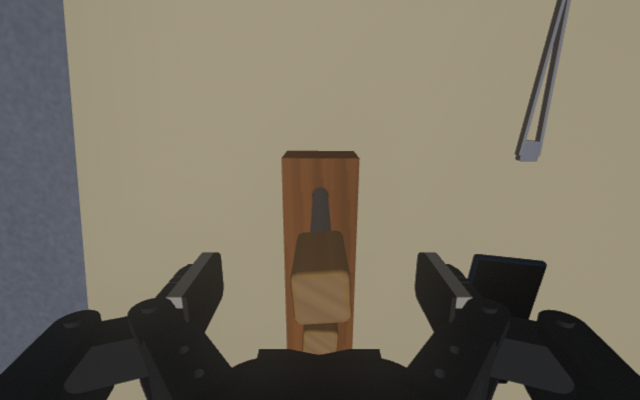

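The grip sits centred between the pads, its top face at about (321,297) against a predicted (320,299). Closing now.

```bash
python3 -m handwheel '[[0,0,0,0,0,0],[0,0,0,0,0,0],[0,0,0,0,0,0],[0,0,0,0,0,0],[0,0,0,0,0,0],[0,0,0,0,0,0]]' 1 70
python3 -m handwheel '[[0,0,0,0,0,0],[0,0,0,0,0,0]]'
python3 - <<'E'
from h import *
plan([0.521,-0.225,0.150],np.radians(97)); print(bot.observe()['moment'])
f=grab('wrist','w4')
E
```

```text
clock: 9.07
position: [0.5213, -0.2262, 0.1514]
tool_rot: [3.141, -0.0, 1.695]
force: [-0.5, 0.7, 4.3]
grip_width: 0.0214
clock: 9.32
position: [0.5213, -0.2262, 0.1514]
tool_rot: [3.141, 0.0, 1.695]
force: [-0.5, 0.8, 4.9]
grip_width: 0.0208
pos [ 0.5213 -0.2262  0.1514] rpy [179.99   0.    97.11] t 9.32 w 0.0208 F [-0.5  0.8  4.9]
shift units [ 0.05  -0.006  0.055]
turn units [0.     0.     0.0003]
[ 0.23030494  0.27940314 -0.02450687]
```

View pics/w4.png

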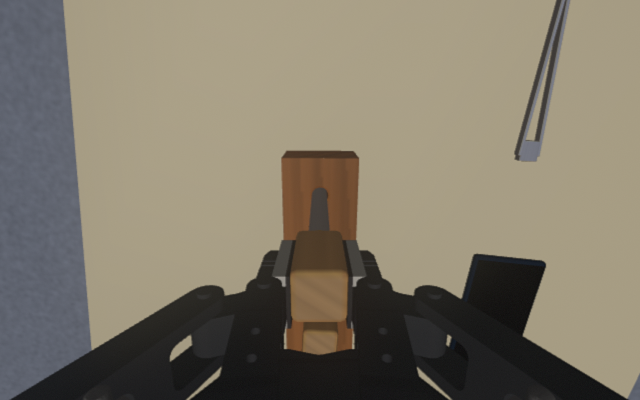

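The rod is gripped at 21 mm width. Lifting it straight up.

```bash
python3 -m handwheel '[[0,0,-0.2,0,0,0],[0,0,-0.5,0,0,0],[0,0,-0.8,0,0,0],[0,0,-1,0,0,0],[0,0,-1,0,0,0],[0,0,-1,0,0,0],[0,0,-1,0,0,0],[0,0,-1,0,0,0]]'
python3 - <<'E'
from h import *
plan([0.4765,0.2324,0.315],np.radians(97)); print(bot.observe()['moment'])
f=grab('wrist','w5');s=grab('scene','s5')
p=bot.observe()['position']; x,y=proj(s,p); print(x,y)
b=s['pixels'][int(y)-75:int(y)+75,int(x)-80:int(x)+80]
w=cv2.resize(f['pixels'],(480,300))
cv2.imwrite('pics/c5.png',np.vstack([cv2.resize(b,(320,300)),]) if 0 else np.hstack([cv2.resize(b,(320,300)),w]))
E
```

```text
clock: 10.38
position: [0.5209, -0.2263, 0.3154]
tool_rot: [3.141, 0.0, 1.695]
force: [1.1, -0.2, -1.3]
grip_width: 0.0214
pos [ 0.5209 -0.2263  0.3154] rpy [1.7999e+02 1.0000e-02 9.7090e+01] t 10.38 w 0.0214 F [ 1.1 -0.2 -1.3]
shift units [1.8426e+01 5.0200e-01 1.3000e-02]
turn units [0.     0.     0.0003]
[-0.02102709 -0.02584941  0.00661639]
233.97605812822718 189.6663387516172
```

View pics/c5.png

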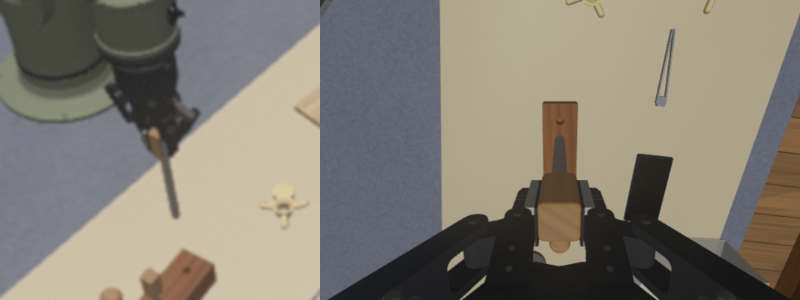

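```bash
python3 -m handwheel '[[0.5,0,0,0,0,0],[1,0,0,0,0,0],[1,0,0,0,0,0],[1,0,0,0,0,0],[1,0,0,0,0,0],[1,0,0,0,0,0],[1,0,0,0,0,0],[1,0,0,0,0,0]]'
python3 -m handwheel '[[1,0,0,0,0,0],[1,0,0,0,0,0],[1,0,0,0,0,0],[1,0,0,0,0,0],[1,0,0,0,0,0],[0.6,0.3,0,0,0,0],[0.4,0.2,0,0,0,0],[0,0,0,0,0,0]]'
python3 - <<'E'
from h import *
plan([0.4765,0.2324,0.315],np.radians(97))
f=grab('wrist','w6');s=grab('scene','s6')
print(proj(f,[.4765,.2324,.14]),proj(f,[.4765,.2324,.082]))
for th in ('upper_bore','rod'):
    print(th,[(round(r['score'],2),r['point']) for r in bot.trace(f,th)])
E
```

```text
clock: 11.48
position: [0.4971, -0.0385, 0.3131]
tool_rot: [-3.14, -0.0, 1.695]
force: [0.7, -0.9, -0.7]
grip_width: 0.0211
clock: 12.48
position: [0.4921, 0.1105, 0.3134]
tool_rot: [-3.141, 0.001, 1.695]
force: [0.1, -0.1, -0.9]
grip_width: 0.0213
pos [0.4921 0.1105 0.3134] rpy [-1.7997e+02  3.0000e-02  9.7130e+01] t 12.47 w 0.0213 F [ 0.1 -0.1 -0.9]
shift units [ 4.917 -0.015 -0.065]
turn units [-0.0001  0.0001  0.0004]
[319.3769428   42.14204872] [319.36791256  52.37659031]
upper_bore [(0.59, [322.7, 52.7])]
rod [(0.85, [317.8, 270.1])]
```

View pics/w6.png

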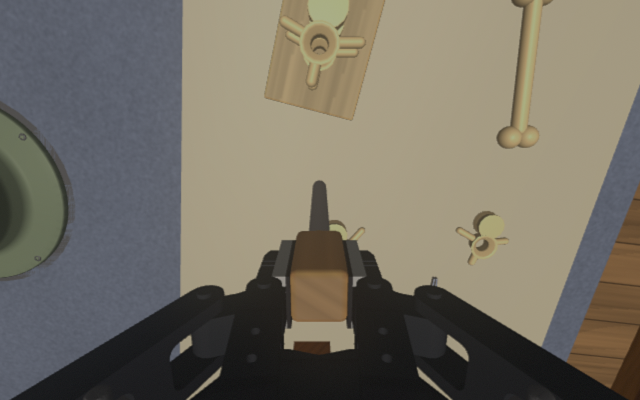

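Run:
```python
from h import *
im=cv2.imread('pics/w6.png'); a=cv2.resize(im[0:100,270:370],(600,600),interpolation=cv2.INTER_CUBIC)
cv2.imwrite('pics/z6.png',a)
f=bot.grab_frame('wrist'); p=bot.observe()['position']
for z in (.1715,.175): print('tip pred',proj(f,[p[0],p[1],p[2]-.1395]), p)
```

```text
tip pred [319.55593272 185.7966353 ] [0.4919208  0.1095906  0.31383354]
tip pred [319.55593272 185.7966353 ] [0.4919208  0.1095906  0.31383354]
```

View pics/z6.png

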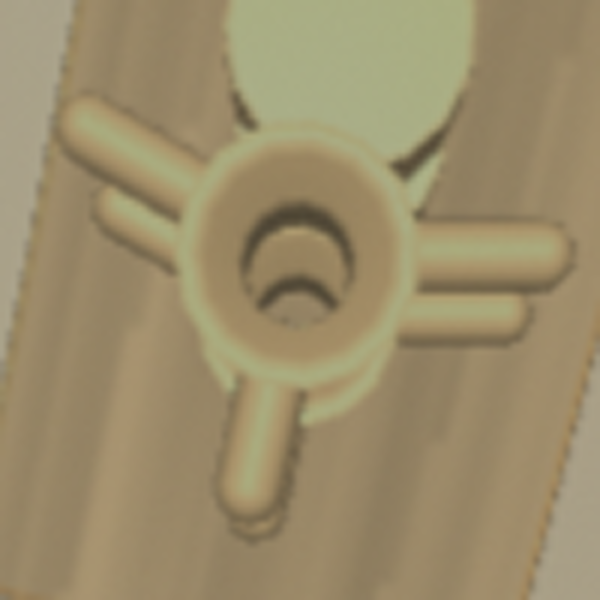

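Run:
```python
from h import *
f=bot.grab_frame('wrist')
c=atz(f,(319.8,42.),.14);print(c)
plan([c[0],c[1],.30],np.radians(97))
```

```text
[0.47688584 0.23185745 0.14      ]
pos [0.4919 0.1097 0.3139] rpy [180.     0.    97.06] t 12.78 w 0.0211 F [-0.8 -0.3 -0.7]
shift units [4.922e+00 4.000e-03 5.540e-01]
turn units [0.     0.     0.0002]
```

```bash
python3 -m handwheel '[[0.6,0,0,0,0,0],[0.9,0,0,0,0,0],[1,0,0,0,0,0],[0.9,0,0,0,0,0],[0.8,0,0.1,0,0,0],[0.5,0,0.2,0,0,0],[0.22,0,0.2,0,0,0],[0,0,0,0,0,0]]'
python3 - <<'E'
from h import *
plan([.4768,.2319,.295],np.radians(97))
f=grab('wrist','w7');s=grab('scene','s7');t=grab('top','t7')
x,y=proj(s,[.477,.232,.15]).astype(int)
z=lambda im,x,y,w,h:cv2.resize(im[y-h//2:y+h//2,x-w//2:x+w//2],(400,400),interpolation=cv2.INTER_CUBIC)
cv2.imwrite('pics/c7.png',np.hstack([z(s['pixels'],x,y,80,80),z(f['pixels'],320,200,140,140)]))
print(x,y,proj(f,[.4769,.2319,.14]),proj(s,[.4769,.2319,.14]))
E
```

```text
clock: 13.78
position: [0.4766, 0.2321, 0.3008]
tool_rot: [-3.141, 0.001, 1.695]
force: [0.1, -0.4, -1.7]
grip_width: 0.0212
pos [0.4766 0.2321 0.3008] rpy [-1.7995e+02  4.0000e-02  9.7100e+01] t 13.78 w 0.0212 F [ 0.1 -0.4 -1.7]
shift units [-0.008  0.009  0.23 ]
turn units [-0.0001  0.0001  0.0003]
322 138 [319.95296343 180.79129487] [322.72229434 140.46464158]
```

View pics/c7.png

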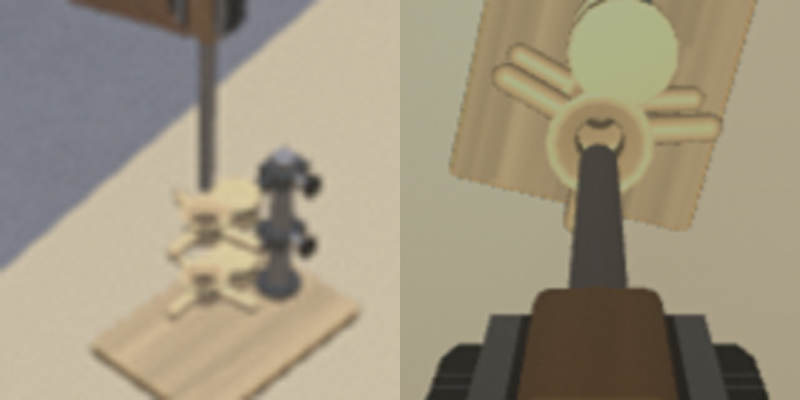

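Aligned in both views: the ring centre is at about (320,180) and the rod is on the same line. Descending into the upper mouth.

```bash
python3 -m handwheel '[[0,0,0.3,0,0,0],[0,0,0.4,0,0,0],[0,0,0.3,0,0,0],[0,0,0.2,0,0,0],[0,0,0,0,0,0]]'
python3 -m handwheel '[[0,0,0.2,0,0,0],[0,0,0.2,0,0,0],[0,0,0,0,0,0]]'
python3 - <<'E'
from h import *
plan([.4768,.2319,.1814],np.radians(97));print(bot.observe()['moment'])
f=grab('wrist','w8');s=grab('scene','s8')
x,y=proj(s,[.477,.232,.15]).astype(int)
z=lambda im,x,y,w,h:cv2.resize(im[y-h//2:y+h//2,x-w//2:x+w//2],(400,400),interpolation=cv2.INTER_CUBIC)
cv2.imwrite('pics/c8.png',np.hstack([z(s['pixels'],x,y,80,80),z(f['pixels'],320,200,140,140)]))
E
```

```text
clock: 14.55
position: [0.4766, 0.2322, 0.2709]
tool_rot: [-3.141, 0.0, 1.695]
force: [0.7, 0.2, -1.1]
grip_width: 0.0212
clock: 14.92
position: [0.4765, 0.2322, 0.2609]
tool_rot: [-3.141, 0.0, 1.695]
force: [-0.1, -0.1, -2.2]
grip_width: 0.0212
pos [0.4765 0.2322 0.2609] rpy [-1.7996e+02  2.0000e-02  9.7110e+01] t 14.93 w 0.0212 F [-0.1 -0.1 -2.2]
shift units [-0.014  0.012  3.18 ]
turn units [-0.0001  0.0001  0.0003]
[-0.00699679  0.01007721 -0.03072053]
```

View pics/c8.png

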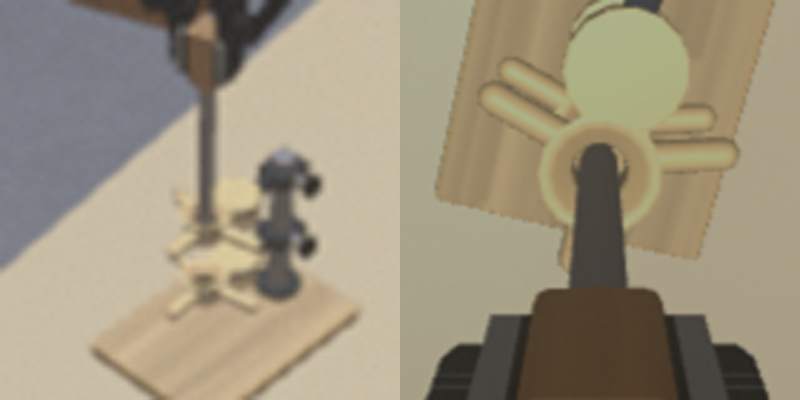

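Tip is in the upper canal with no contact force. Continuing to the lower mouth.

```bash
python3 -m handwheel '[[0,0,0.3,0,0,0],[0,0,0.3,0,0,0],[0,0,0.3,0,0,0],[0,0,0.3,0,0,0],[0,0,0.2,0,0,0],[0,0,0,0,0,0]]'
python3 -m handwheel '[[0,0,0.2,0,0,0],[0,0,0.2,0,0,0],[0,0,0.2,0,0,0],[0,0,0,0,0,0]]'
python3 - <<'E'
from h import *
plan([.4768,.2319,.1814],np.radians(97));print(bot.observe()['moment'])
E
```

```text
clock: 15.78
position: [0.4766, 0.2322, 0.2259]
tool_rot: [-3.141, 0.0, 1.695]
force: [-0.2, 0.1, -1.0]
grip_width: 0.0211
clock: 16.27
position: [0.4765, 0.2322, 0.2109]
tool_rot: [-3.141, 0.0, 1.695]
force: [-0.7, -0.8, -0.4]
grip_width: 0.0211
pos [0.4765 0.2322 0.2109] rpy [-1.7996e+02  2.0000e-02  9.7110e+01] t 16.27 w 0.0211 F [-0.7 -0.8 -0.4]
shift units [-0.015  0.01   1.179]
turn units [-0.0001  0.0001  0.0003]
[ 0.01698203  0.00600248 -0.0051371 ]
```

Tip is at about 0.070 m, inside the lower canal and still free. Finishing the descent.

```bash
python3 -m handwheel '[[0,0,0.2,0,0,0],[0,0,0.3,0,0,0],[0,0,0.3,0,0,0],[0,0,0.2,0,0,0],[0,0,0.17,0,0,0],[0,0,0,0,0,0],[0,0,0,0,0,0]]'
python3 - <<'E'
from h import *
plan([.4768,.2319,.1814],np.radians(97));print(bot.observe()['moment'])
f=grab('wrist','w9');s=grab('scene','s9');t=grab('top','t9')
x,y=proj(s,[.477,.232,.13]).astype(int)
print(proj(s,[.477,.232,.04])-[x-40,y-40])
z=lambda im,x,y,w,h:cv2.resize(im[y-h//2:y+h//2,x-w//2:x+w//2],(400,400),interpolation=cv2.INTER_CUBIC)
cv2.imwrite('pics/c9.png',np.hstack([z(s['pixels'],x,y,80,80),z(f['pixels'],320,230,140,140)]))
E
```

```text
clock: 17.15
position: [0.4768, 0.2324, 0.1822]
tool_rot: [3.141, -0.0, 1.695]
force: [-0.6, 0.6, -1.2]
grip_width: 0.0212
pos [0.4768 0.2324 0.1822] rpy [179.99  -0.    97.11] t 17.15 w 0.0212 F [-0.6  0.6 -1.2]
shift units [-0.018 -0.001  0.032]
turn units [ 0.     -0.      0.0003]
[ 0.04495518 -0.07239658 -0.0035889 ]
[40.41220512 59.0648837 ]
```

View pics/c9.png

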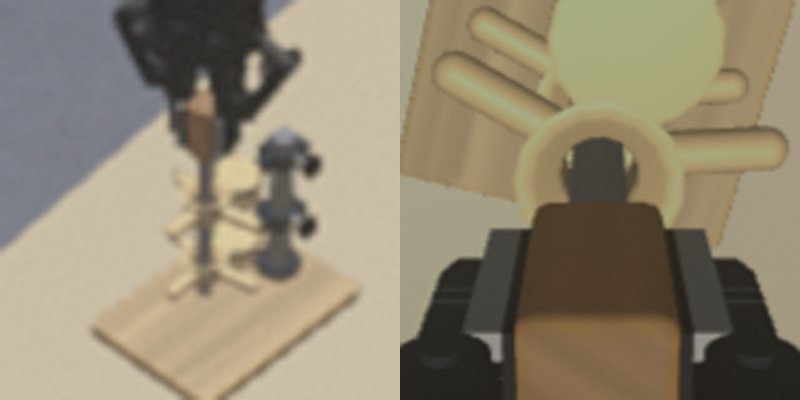

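View pics/s9.png

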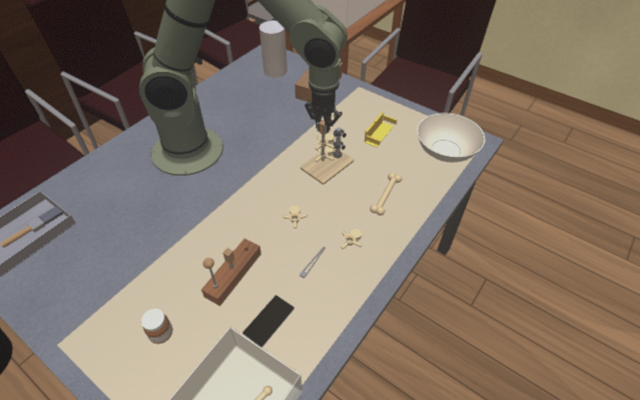

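The rod passes through both casts. Its tip shows below the lower cast where a tip at z = 0.04 should be: (40.8,59) in the crop against a predicted (40.4,59.1). Forces are near zero, the other rods are still in the rack, and nothing else has moved, so I'm handing it in.

```bash
python3 -c "
from workcell import bot
o=bot.observe();print(o['clock'],o['position'],o['force'],o['grip_width'],abs(o['qd']).max()); print(bot.job_done())"
```

```text
17.3 [0.47676572 0.23240323 0.18223631] [-0.03837047 -0.11404776 -1.31226346] 0.021614745656593746 0.001463749186351091
the job is handed in; nothing more can be done
None
```

I took the long, stout rod from the rack and threaded it nose down through the upper cast, then the lower one. I handed it in at 17.3 s, still gripped, upright and still.

- **Position:** in the scene picture the tip showed about 2 cm below the lower cast. It is at z ≈ 0.04 m, about 26 mm above the base plate.
- **Forces:** under 2.5 N throughout the insertion, and the arm was at rest at hand-in.
- **Rest of the scene:** the short and thin rods are still in the rack, and nothing else looked moved in the last scene picture.
- **Disagreement between checks:** my first rough reading of the canal from the scene camera was about 1 cm off the top camera's. The wrist camera agreed with the top camera, so I used those two, and the rod went in without contact.

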